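# Load the weld test pieces into their dressing fixtures

## Task

The four weld test pieces are to be dressed next: load each into the fixture made for it. Lay each of the three plates flat and fully down between the pins of the nest of its own size, and stand the tube over the plug of its stand. Leave the gas nozzle and the nut where they lie.

Things in the scene. Friction and masses are not known exactly. Their poses are not given: they have to be found in the camera images.
- plate_small: Small weld test plate, bare steel, 40 mm wide (x), 80 long (y), 12 thick, a 2 mm weld bead across the middle of its upper face. Origin: centre of the underside, z up. Starts lying roughly centred on top of the largest plate; take it first. Grip it across the width at mid-length, fingertips just clear of what it lies on. 0.2 to 0.65 kg.
- plate_medium: Medium weld test plate, bare steel, 50 mm wide (x), 100 long (y), 10 thick, a 2 mm weld bead across the middle of its upper face. Origin: centre of the underside, z up. Starts alone on the table. Grip it across the width at mid-length, fingertips just clear of what it lies on. 0.2 to 0.65 kg.
- plate_large: Large weld test plate, bare steel, 60 mm wide (x), 120 long (y), 8 thick, a 2 mm weld bead across the middle of its upper face. Origin: centre of the underside, z up. Starts on the table under the smallest plate. Grip it across the width at mid-length, fingertips just clear of what it lies on. 0.2 to 0.65 kg.
- nest_small_seat (a point): Nest for the 40 x 80 mm plate: fixed steel base 72 x 112 mm, 10 mm thick, with 8 tapered dowel pins (8 mm diameter, 8 tall) near the corners of a 48 (x) x 88 (y) mm seat, 4 mm play all round; mid long sides free of pins for fingers (gap 50 mm). Point: seat centre on the base's upper face, 10 mm above the table; z up. Plate may lie either way round.
- nest_medium_seat (a point): Nest for the 50 x 100 mm plate: fixed steel base 82 x 132 mm, 10 mm thick, with 8 tapered dowel pins (8 mm diameter, 8 tall) near the corners of a 58 (x) x 108 (y) mm seat, 4 mm play all round; mid long sides free of pins for fingers (gap 70 mm). Point: seat centre on the base's upper face, 10 mm above the table; z up. Plate may lie either way round.
- nest_large_seat (a point): Nest for the 60 x 120 mm plate: fixed steel base 92 x 152 mm, 10 mm thick, with 8 tapered dowel pins (8 mm diameter, 8 tall) near the corners of a 68 (x) x 128 (y) mm seat, 4 mm play all round; mid long sides free of pins for fingers (gap 90 mm). Point: seat centre on the base's upper face, 10 mm above the table; z up. Plate may lie either way round.
- tube_stub: Upright piece of plain steel tube, 60 mm outside diameter, about 48 mm bore, 70 mm tall, 0.2 to 0.45 kg. Origin: centre of its lower end, z along the tube. Grip it across its outside near the upper end.
- tube_stand_seat (a point): Stand for the tube: fixed steel base 88 x 88 mm, 10 mm thick, with one upright plug in the middle, 34 mm diameter, 28 mm tall, tapered over the upper 12 mm. The tube goes over the plug, about 6 mm free all round, and stands on the base. Point: on the plug's axis at the base's upper face, 10 mm above the table; z up.
- gas_nozzle: Loose copper gas nozzle, 66 x 26 x 26 mm, origin under its centre, x along it; leave it. Near it a fixed upright steel plate 270 mm tall stands at x 0.40 to 0.43, y -0.38 to -0.05, with 130 mm tall ribs behind it to x 0.49: pass over it with the tool at 0.42 m. A fixed tray with 108 mm walls begins at y 0.455.
- nut: Loose bright M16 hex nut, 24 x 27 x 13 mm, lying on the table among the task's things; origin at the centre of its underside. To be left where it lies.

How it is judged:
By the outcome, as a careful person would: the job done as asked, in the order asked, and still so for the second after the job is handed in, with the robot touching nothing.
It also fails if it takes over 109 s, if anything falls off the work surface, if the arm or the gripper's body presses on something with over 40 N, if the wrist force passes 120 N, or if a joint passes its speed limit or range.

## Robot

A 6-joint arm with a two-finger parallel gripper is mounted at the origin on a cart in front of the work surface, level with it; the furniture and walls round the work are solid. World frame = base frame: x ahead of the robot, y to its left, z up, the work surface at z = 0. Lengths are in m, angles in degrees, forces in N, time in s.
With the tool pointing down it reaches from about 0.4 to 0.825 m from the base axis. Payload 7 kg.
Tool frame: the origin (TCP) lies between the finger pads; the fingertips stand 25 mm ahead of it and the grasp point (between the pads) lies 6 mm ahead of it; z points along the fingers, y is the line along which they close (so a half turn about z gives the same grasp; the last joint's range is limited). The gripper opens to 88 mm and grips with 3 to 60 N. Pads are 19 mm wide; open, the fingers measure 130 mm over their backs; the gripper's body (78 mm by 193 mm) begins 47 mm behind the grasp point.
Start: joints at [82.111, 20.546, 0.682, 0, -70.136, -16.507], TCP at [0.279, 0.615, 0.252] pointing down, gripper open.
Joint ranges: [-176.03, 176.03], [-82.01, 121.73], [-58.28, 71.71], [-173.87, 95.51], [-174.79, -0.11], [-173.66, 173.66]. Speed limits (degrees/s): [136.94, 136.94, 172.46, 180, 180, 180].

## Interface

Orientations are given as [roll, pitch, yaw] about the fixed x, y, z axes, in that order (R = Rz(yaw) Ry(pitch) Rx(roll)).
In Python, from plant import ctrl gives the robot as it stands.
- The arm moves only by the tool drive_effector, called after "Request:" by a JSON object that holds its "fn" and its "kwargs". Schema: {"type":"object","properties":{"offsets":{"type":"array","items":{"type":"number"},"minItems":5,"maxItems":40},"only":{"type":"string"},"quiet":{"type":"boolean"},"lines":{"type":"string"}},"required":["offsets"],"additionalProperties":false}. offsets is one flat list of numbers that holds 1 to 8 rows one after another, with no inner brackets; each row has 5 numbers: dx, dy, dz in m, then a turn about the tool's z in degrees, then the finger opening in m; each row is the pose to reach, as a shift and turn from the pose commanded when the call began, along the tool's axes at that moment; what a row does not reach only later rows make up. A row lasts 1/8 s, in which the tool goes at most 0.0625 m and 10.7 degrees, less where a joint would pass 70% of its speed; a pose out of reach is approached as far as the arm can. The fingers move at their own pace and stop on an object; the grip force is fixed at half the most. Time passes only in rows, so rows that do not move let the fingers close. The tool returns the time, the measured TCP pose, the force, the opening and the grip force at its end. only (a regular expression) keeps the lines of the reply that match it, lines (a string "A,B") keeps lines A to B, and quiet returns only ok. Input that does not fit is refused with a message, and nothing moves.
- ctrl.get_obs(): the state, without advancing time (a new reading comes with each control period).
- ctrl.snapshot(name): name is "side" or "top" or "wrist"; returns a dict with "frame" (480x640x3 uint8, red, green, blue), "z_map" (480x640 float32, m along the optical axis (not along the pixel's ray), 0 where there is no reading), "fovy" (degrees; the focal length in pixels is half the picture's height over the tangent of half this angle, whatever the lens; pixels are square), "cx", "cy" (the principal point, pixels), "k1" (the pictures are not rectified: a ray, as slopes to the right and down, at radius r is drawn at 1 + k1 r^2 times it, then the intrinsics apply), "R" (3x3) and "t" (3): a world point X has camera coordinates R X + t; the wrist camera has in their place "T_tool_cam" (4x4, takes a point from camera to tool coordinates, whose origin is the TCP and whose axes are the flange's). Camera axes: x right, y down, z forward; pixel columns grow to the right and rows downward; lengths in m; the calibration is good to about 2 mm. A picture is of the moment at which its call begins: read the wrist's pose just before it.
- ctrl.close_job(): hands the job in; it is judged then, once.
The state is a dict: "clock": time; "joint_pos": joint angles; "qvel": joint speeds; "tau": joint torques, N m; "tool_pos": TCP position; "orientation": TCP orientation; "force": force on the tool from outside, world axes, zero at the start; "moment": the same for the moment, N m; "opening": finger opening in m; "gripper_force": force on a finger pad.
Only numpy, scipy, OpenCV 4.12 (cv2) and the standard library are available. Lean on these libraries where they do the work, as an engineer would, in place of code of your own. Each camera call takes 0.05 s, during which the arm holds its last target. There are 200 camera calls.

## Working session

There is one attempt and no reset: what is moved stays moved. The work goes in short steps, Python scripts to look and compute and a tool call to move; the robot and the scene stay as the last step left them, time stands still between calls to the robot, and variables do not carry over. Pictures are saved under pics/ and viewed, at most 15 in all, crops included, and the job is handed in when it is done.

```bash
ls; mkdir -p pics; python3 - <<'E'
from plant import ctrl
import cv2,numpy as np
o=ctrl.get_obs();print(o)
for n in("top","side"):
    s=ctrl.snapshot(n);cv2.imwrite(f"pics/{n}0.png",s["frame"][:,:,::-1]);np.savez(f"{n}0.npz",**s)
    print({k:v for k,v in s.items() if k not in("frame","z_map")})
E
```

```text
pics
plant.py
{'clock': 0.0, 'joint_pos': array([ 8.21090625e+01,  2.05889798e+01,  6.33237830e-01, -2.15716799e-02,
       -7.01349348e+01, -1.65062496e+01]), 'qvel': array([-0.04902607,  0.05511611, -0.07830775,  0.02291345, -0.08026159,
        0.00316655]), 'tau': array([-7.85475295e-04, -5.82718956e+01,  2.93055832e+01,  6.99716449e+00,
        6.88796034e-03, -1.61645589e-04]), 'tool_pos': array([0.27864962, 0.6143016 , 0.25064173]), 'orientation': array([ 1.79907298e+02, -6.32260714e-03, -2.44045283e+01]), 'force': array([-0.23967162,  0.39931541,  1.13288738]), 'moment': array([ 0.02664372,  0.00617048, -0.03103299]), 'gripper_force': 0.0, 'opening': 0.08781812136598749}
{'fovy': 50.36354563862514, 'cx': 312.33315642959053, 'cy': 244.711475459768, 'k1': -0.1475910575169825, 'R': array([[ 0.01029864, -0.99994591, -0.00145504],
       [-0.98841811, -0.00995956, -0.15142803],
       [ 0.15140535,  0.00299769, -0.98846721]]), 't': array([0.11950528, 0.52056314, 0.84093859])}
{'fovy': 49.51398319808592, 'cx': 323.99882654115765, 'cy': 235.06340364955435, 'k1': -0.04527457969615384, 'R': array([[-0.99957364, -0.02042275,  0.02086744],
       [-0.02893793,  0.59769503, -0.80120113],
       [ 0.00389037, -0.80146339, -0.59803119]]), 't': array([ 0.5350095 , -0.03332325,  1.12592231])}
```

View pics/top0.png

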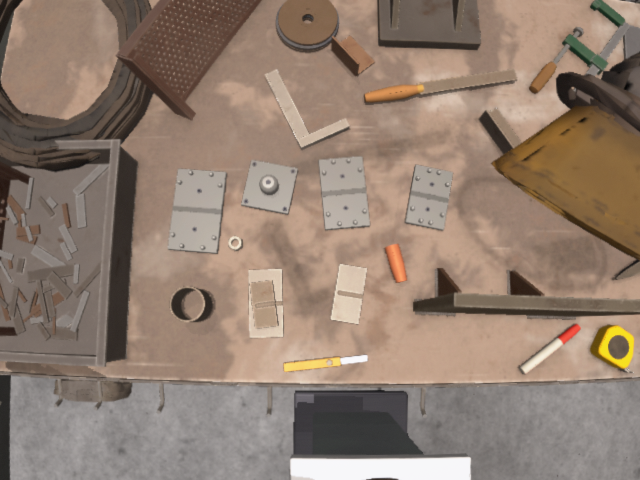

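View pics/side0.png

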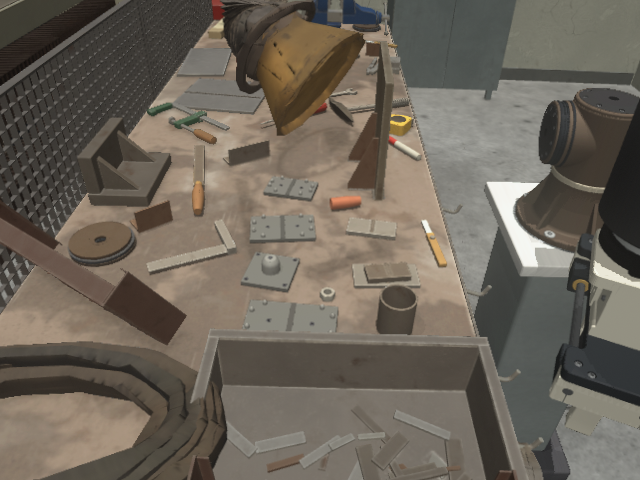

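Top view: the nests are large (198,211), medium (344,193) and small (429,197), with the tube stand at (270,187). The tube is at (190,304), small-on-large plates at (266,303), the medium plate at (349,293), the nut at (236,243) and the nozzle at (397,263). The side view agrees.

```bash
cat > h.py <<'E'
import numpy as np,cv2
def cam(s,T=None):
    f=s["frame"].shape[0]/2/np.tan(np.radians(float(s["fovy"]))/2)
    if T is None: R=np.array(s["R"]);t=np.array(s["t"])
    else: Ti=np.linalg.inv(T);R=Ti[:3,:3];t=Ti[:3,3]
    return f,float(s["cx"]),float(s["cy"]),float(s["k1"]),R,t
def slopes(c,p):
    f,cx,cy,k,R,t=c
    d=(np.asarray(p,float).reshape(-1,2)-[cx,cy])/f;u=d.copy()
    for _ in range(30):u=d/(1+k*(u**2).sum(1,keepdims=True))
    return u
def plane(c,p,z):
    u=slopes(c,p);R,t=c[4:];w=np.c_[u,np.ones(len(u))]@R;o=-R.T@t
    return o+w*((z-o[2])/w[:,2])[:,None]
def depth(c,p,d):
    u=slopes(c,p);return (np.c_[u,np.ones(len(u))]*np.asarray(d).reshape(-1,1)-c[5])@c[4]
def heights(s,c):
    h,w=s["z_map"].shape;g=np.stack(np.meshgrid(np.arange(w),np.arange(h)),-1).reshape(-1,2)
    X=depth(c,g,s["z_map"].ravel()).reshape(h,w,3);X[s["z_map"]<=0]=np.nan;return X
def rect(P):
    (x,y),(a,b),an=cv2.minAreaRect(np.float32(P[:,:2]*1000))
    if a>b:a,b,an=b,a,an+90   # an = direction of short side
    an=(an+90)%180-90
    return [round(x/1000,4),round(y/1000,4)],[round(a,1),round(b,1)],round(an,2)
from scipy.spatial.transform import Rotation as Ro
def toolT(o):
    T=np.eye(4);T[:3,:3]=Ro.from_euler('xyz',o["orientation"],degrees=True).as_matrix();T[:3,3]=o["tool_pos"];return T
def rel(o,xyz,yclose=None):
    "shift along tool axes to TCP xyz, turn so tool y lies along world direction yclose deg"
    T=toolT(o);d=T[:3,:3].T@(np.array(xyz)-T[:3,3]);y=T[:3,1];a=np.degrees(np.arctan2(y[1],y[0]))
    tr=None
    if yclose is not None: tr=-((yclose-a+90)%180-90)
    print("rel",np.round(d,4),"turn",None if tr is None else round(tr,2))
E
python3 - <<'E'
from h import *
s=dict(np.load("top0.npz"));c=cam(s);X=heights(s,c)
Z=X[...,2]
tab=Z[330:350,300:330];print("table z",np.nanmedian(tab),np.nanstd(tab))
m=((Z>0.005)&(Z<0.1)).astype(np.uint8);m[:, :130]=0
n,l,st,ce=cv2.connectedComponentsWithStats(m)
for i in range(1,n):
    if st[i,4]<60:continue
    b=(l==i)
    if ce[i][1]<140 or ce[i][0]>520: continue
    P=X[b];print(np.round(ce[i]),st[i,4],rect(P),"z med/max",np.round(np.nanpercentile(P[:,2],[50,98]),4))
im=s["frame"][130:370,130:530,::-1];cv2.imwrite("pics/t_crop.png",cv2.resize(im,(800,480),interpolation=cv2.INTER_CUBIC))
E
```

```text
table z 0.0006392459836350179 0.0016610752667038677
[132. 192.] 435 ([0.5926, 0.4559], [3.9, 174.4], 89.91) z med/max [0.0197 0.0421]
[344. 193.] 3163 ([0.6213, 0.0686], [82.6, 131.2], -84.3) z med/max [0.0108 0.0173]
[269. 187.] 2249 ([0.6326, 0.2059], [89.7, 91.2], -10.76) z med/max [0.0112 0.0389]
[429. 197.] 2320 ([0.6156, -0.0869], [74.3, 112.2], 78.68) z med/max [0.0106 0.0173]
[197. 211.] 4017 ([0.5865, 0.3353], [92.0, 155.3], 85.84) z med/max [0.0111 0.0165]
[235. 243.] 127 ([0.5266, 0.264], [24.2, 26.7], -25.21) z med/max [0.0132 0.017 ]
[396. 263.] 506 ([0.4917, -0.0242], [24.2, 65.9], -74.3) z med/max [0.0234 0.0283]
[349. 294.] 1612 ([0.4379, 0.0599], [50.4, 100.4], 81.19) z med/max [0.0108 0.014 ]
[265. 303.] 2334 ([0.4196, 0.2073], [62.6, 121.2], -86.46) z med/max [0.0111 0.0235]
[444. 283.] 333 ([0.4591, -0.1024], [8.8, 50.1], -88.86) z med/max [0.0493 0.0965]
[190. 304.] 770 ([0.4162, 0.3353], [58.9, 70.1], -24.72) z med/max [0.0514 0.0731]
[479. 311.] 437 ([0.4013, -0.2045], [17.3, 303.7], -5.36) z med/max [0.0527 0.0977]
[321. 363.] 727 ([0.3177, 0.1013], [16.9, 146.1], 7.33) z med/max [0.0102 0.0148]
```

View pics/t_crop.png

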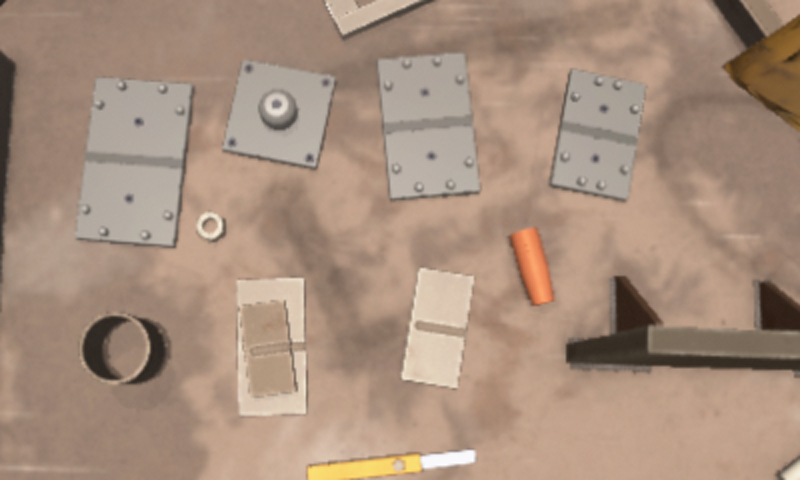

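The crop shows each part clearly: the small plate at (270,348) on the large one, whose bead at about y=347 runs under it. The tube is close beside the large plate, so I'm refining both positions before moving.

```bash
python3 - <<'E'
from h import *
for n in("top","side"):
    s=dict(np.load(n+"0.npz"));c=cam(s);X=heights(s,c);Z=X[...,2]
    print(n)
    def reg(x,y,r): return (abs(X[...,0]-x)<r)&(abs(X[...,1]-y)<r)
    b=reg(.42,.207,.08)
    for lo,hi in((.005,.05),(.0155,.04)):
        m=(b&(Z>lo)&(Z<hi)).astype(np.uint8)
        k,l,st,_=cv2.connectedComponentsWithStats(m);i=1+st[1:,4].argmax();P=X[l==i];print("stack",lo,len(P),rect(P),np.nanpercentile(P[:,2],[10,50,90]).round(4))
        if lo>.01:
            A=np.c_[P[:,:2]-P[:,:2].mean(0),np.ones(len(P))];print("tilt slopes",np.linalg.lstsq(A,P[:,2],rcond=None)[0].round(4))
    g=reg(.42,.207,.08)&(Z>.006)&(Z<.0125);print("large z",np.nanmedian(Z[g]))
    P=X[reg(.416,.335,.06)&(Z>.062)];print("tube",len(P),[np.round(v/1000,4) for v in cv2.minEnclosingCircle(np.float32(P[:,:2]*1000))],np.nanmedian(P[:,:2],0),np.nanpercentile(P[:,2],[50,95]))
    P=X[reg(.6326,.206,.035)&(Z>.018)];print("plug",len(P),[np.round(v/1000,4) for v in cv2.minEnclosingCircle(np.float32(P[:,:2]*1000))],P[:,2].max())
    for nm,x,y in(("medplate",.438,.06),("N_s",.6156,-.087),("N_m",.6213,.0686),("N_l",.5865,.3353),("stand",.6326,.2059),("fixture",.415,-.2)):
        m=(reg(x,y,.1 if nm!="fixture" else .19)&(Z>.005)&(Z<.4)).astype(np.uint8);k,l,st,ce=cv2.connectedComponentsWithStats(m)
        i=min(range(1,k),key=lambda i:np.hypot(*(np.nanmean(X[l==i],0)[:2]-[x,y]))+(st[i,4]<100));P=X[l==i]
        print(nm,rect(P),"ymax",P[:,1].max().round(3))
E
```

```text
top
stack 0.005 2334 ([0.4196, 0.2073], [62.6, 121.2], -86.46) [0.0074 0.0111 0.022 ]
stack 0.0155 1076 ([0.4175, 0.2091], [40.4, 80.7], -81.66) [0.019  0.0209 0.0229]
tilt slopes [0.001  0.0028 0.0209]
large z 0.008883956409403027Traceback (most recent call last):
  File "<stdin>", line 13, in <module>
TypeError: unsupported operand type(s) for /: 'tuple' and 'int'
```

```bash
python3 - <<'E'
from h import *
def circ(P):
    (x,y),r=cv2.minEnclosingCircle(np.float32(P[:,:2]*1000));return np.round([x/1000,y/1000,r/1000],4)
for n in("top","side"):
    s=dict(np.load(n+"0.npz"));c=cam(s);X=heights(s,c);Z=X[...,2]
    print(n)
    def reg(x,y,r): return (abs(X[...,0]-x)<r)&(abs(X[...,1]-y)<r)
    P=X[reg(.416,.335,.06)&(Z>.062)];print("tube",len(P),circ(P),np.nanmedian(P[:,:2],0),np.nanpercentile(P[:,2],[50,95]))
    P=X[reg(.6326,.206,.035)&(Z>.018)];print("plug",len(P),circ(P),P[:,2].max())
    for nm,x,y in(("stack",.42,.207),("medplate",.438,.06),("N_s",.6156,-.087),("N_m",.6213,.0686),("N_l",.5865,.3353),("stand",.6326,.2059)):
        m=(reg(x,y,.1)&(Z>.005)&(Z<.4)).astype(np.uint8);k,l,st,ce=cv2.connectedComponentsWithStats(m)
        i=min(range(1,k),key=lambda i:np.hypot(*(np.nanmean(X[l==i],0)[:2]-[x,y]))+(st[i,4]<100));P=X[l==i]
        print(nm,rect(P))
from plant import ctrl
rel(ctrl.get_obs(),[.4175,.2091,.25],-81.66)
E
```

```text
top
tube 286 [0.4137 0.3315 0.0304] [0.41399317 0.33334687] [0.07030109 0.07313081]
plug 294 [0.6321 0.2042 0.0177] 0.042715143305714985
stack ([0.4196, 0.2073], [62.6, 121.2], -86.46)
medplate ([0.4379, 0.0599], [50.4, 100.4], 81.19)
N_s ([0.6156, -0.0869], [74.3, 112.2], 78.68)
N_m ([0.6213, 0.0686], [82.6, 131.2], -84.3)
N_l ([0.5865, 0.3353], [92.0, 155.3], 85.84)
stand ([0.6326, 0.2059], [89.7, 91.2], -10.76)
side
tube 422 [0.4128 0.3322 0.0317] [0.41221239 0.34189562] [0.06841496 0.07156859]
plug 257 [0.6285 0.2072 0.0168] 0.039676746397590106
stack ([0.4189, 0.2419], [120.5, 130.6], 0.61)
medplate ([0.4371, 0.0624], [55.9, 99.5], 80.9)
N_s ([0.6122, -0.0861], [75.4, 112.3], 79.53)
N_m ([0.62, 0.0714], [86.2, 129.9], -84.93)
N_l ([0.584, 0.3245], [72.6, 150.7], 86.25)
stand ([0.6287, 0.2062], [88.4, 90.7], -10.51)
rel [0.2939 0.3117 0.0012] turn -32.74
```

Request:
{"fn": "drive_effector", "kwargs": {"offsets": [0.294,0.312,0.05,-32.7,0.088,0.294,0.312,0.05,-32.7,0.088,0.294,0.312,0.05,-32.7,0.088,0.294,0.312,0.05,-32.7,0.088,0.294,0.312,0.05,-32.7,0.088,0.294,0.312,0.05,-32.7,0.088,0.294,0.312,0.05,-32.7,0.088,0.294,0.312,0.05,-32.7,0.088]}}

```text
clock: 1.1
tool_pos: [0.4177, 0.2056, 0.201]
orientation: [180.0, 0.1, 8.0]
force: [-0.6, 0.8, 0.6]
opening: 0.0875
gripper_force: 0.0
```

```bash
cat >> h.py <<'E'
def wrist(name):
    from plant import ctrl
    o=ctrl.get_obs();s=ctrl.snapshot("wrist");cv2.imwrite(f"pics/{name}.png",s["frame"][:,:,::-1])
    c=cam(s,toolT(o)@np.array(s["T_tool_cam"]));return o,s,c,heights(s,c)
E
python3 - <<'E'
from h import *
o,s,c,X=wrist("w1");print(o["tool_pos"],o["orientation"],s["T_tool_cam"].round(3))
Z=X[...,2]
for lo in(.004,.015):
    m=((Z>lo)&(Z<.05)).astype(np.uint8);k,l,st,ce=cv2.connectedComponentsWithStats(m)
    for i in range(1,k):
        if st[i,4]>1500:print(lo,ce[i].round(),st[i,4],rect(X[l==i]),np.nanmedian(Z[l==i]).round(4))
rel(o,[.4175,.2091,.15],-81.66)
E
```

```text
[0.41766552 0.20559823 0.20096189] [1.79954981e+02 7.93053573e-02 8.04612754e+00] [[-0.001 -0.957 -0.291  0.078]
 [ 1.    -0.001 -0.    -0.001]
 [ 0.    -0.291  0.957 -0.134]
 [ 0.     0.     0.     1.   ]]
0.004 [162.  40.] 10372 ([0.5428, 0.3393], [66.5, 93.3], -3.39) 0.0104
0.004 [528.  36.] 8226 ([0.5786, 0.0654], [48.9, 83.0], 6.48) 0.0104
0.004 [  8. 194.] 4017 ([0.427, 0.4568], [4.2, 225.6], 89.92) 0.0124
0.004 [606. 170.] 3253 ([0.4904, -0.0229], [26.6, 66.8], -74.76) 0.023
0.004 [311. 212.] 9375 ([0.4193, 0.2076], [60.1, 119.9], -87.46) 0.0097
0.004 [483. 217.] 6875 ([0.4369, 0.0609], [51.9, 99.6], 80.77) 0.0103
0.004 [133. 220.] 2081 ([0.4046, 0.3443], [26.8, 53.8], -53.01) 0.0304
0.015 [  5. 234.] 1534 ([0.386, 0.457], [3.9, 142.2], 89.53) 0.0204
0.015 [608. 170.] 2802 ([0.4903, -0.0225], [25.2, 66.7], -74.28) 0.0236
0.015 [308. 220.] 4479 ([0.4169, 0.2101], [39.9, 80.3], -81.39) 0.0204
0.015 [130. 221.] 1691 ([0.4046, 0.3442], [26.8, 53.8], -53.01) 0.0343
rel [ 0.0004 -0.0035  0.051 ] turn -0.29
```

View pics/w1.png

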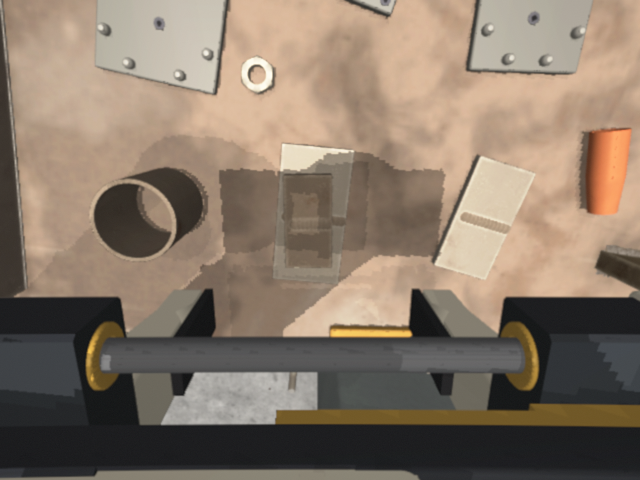

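The wrist view matches the top camera to within 1 mm: the small plate is at (308,220) on the large one, with the tube at (150,215). I'm descending.

Request:
{"fn": "drive_effector", "kwargs": {"offsets": [0,0,0.06,0,0.088,0,0,0.12,0,0.088,0,0,0.12,0,0.088]}}

```text
clock: 1.52
tool_pos: [0.4154, 0.2076, 0.0784]
orientation: [179.7, 0.4, 8.3]
force: [0.3, 0.8, 1.3]
opening: 0.0877
gripper_force: 0.0
```

```bash
python3 -c "
from h import *;from plant import ctrl
o=ctrl.get_obs();print(o['tool_pos'],o['orientation']);rel(o,[.4171,.2097,.0375],-81.4)"
```

```text
[0.41540909 0.20763371 0.07838682] [179.6699741    0.39712176   8.33229526]
rel [ 0.0023 -0.002   0.0409] turn -0.27
```

Request:
{"fn": "drive_effector", "kwargs": {"offsets": [0.001,-0.001,0.03,0,0.088,0.001,-0.001,0.043,0,0.088,0.001,-0.001,0.043,0,0.088]}}

```text
clock: 1.9
tool_pos: [0.4188, 0.2109, 0.0393]
orientation: [180.0, -0.0, 8.3]
force: [-0.2, -0.6, 0.3]
opening: 0.0878
gripper_force: 0.0
```

Request:
{"fn": "drive_effector", "kwargs": {"offsets": [0,0,0,0,0.03,0,0,0,0,0.03,0,0,0,0,0.03,0,0,0,0,0.03,0,0,0,0,0.03,0,0,0,0,0.03]}}

```text
clock: 2.65
tool_pos: [0.4184, 0.21, 0.0386]
orientation: [180.0, 0.0, 8.3]
force: [-0.0, -1.2, 3.0]
opening: 0.0393
gripper_force: 30.0
```

Request:
{"fn": "drive_effector", "kwargs": {"offsets": [0,0,-0.04,0,0.03,0,0,-0.1,0,0.03,0,0,-0.14,0,0.03,0,0,-0.14,0,0.03]}}

```text
clock: 3.15
tool_pos: [0.4196, 0.2115, 0.1813]
orientation: [-179.8, -0.3, 8.3]
force: [-0.2, -0.2, -4.6]
opening: 0.0395
gripper_force: 30.0
```

```bash
python3 -c "
from h import *;from plant import ctrl
o=ctrl.get_obs();print(o['tool_pos'],o['orientation']);rel(o,[.615,-.0866,.18],78.8)"
```

```text
[0.41958105 0.21148004 0.18126947] [-179.7749242    -0.25931335    8.31274706]
rel [0.1503 0.3232 0.0007] turn 19.51
```

Request:
{"fn": "drive_effector", "kwargs": {"offsets": [0.15,0.323,0,19.5,0.03,0.15,0.323,0,19.5,0.03,0.15,0.323,0,19.5,0.03,0.15,0.323,0,19.5,0.03,0.15,0.323,0,19.5,0.03,0.15,0.323,0,19.5,0.03,0.15,0.323,0,19.5,0.03,0.15,0.323,0,19.5,0.03]}}

```text
clock: 4.15
tool_pos: [0.6123, -0.0878, 0.1762]
orientation: [180.0, 0.2, -11.3]
force: [-0.7, -0.2, -4.1]
opening: 0.0396
gripper_force: 30.0
```

```bash
cat >> h.py <<'E'
def blobs(X,lo,hi,minpx=1500,er=0):
    Z=X[...,2];m=((Z>lo)&(Z<hi)).astype(np.uint8)
    if er:m=cv2.morphologyEx(m,cv2.MORPH_OPEN,np.ones((er,er)))
    k,l,st,ce=cv2.connectedComponentsWithStats(m)
    for i in range(1,k):
        if st[i,4]>minpx:print(lo,hi,ce[i].round(),st[i,4],rect(X[l==i]),np.nanmedian(Z[l==i]).round(4))
E
python3 - <<'E'
from h import *
o,s,c,X=wrist("w2");print(o["tool_pos"],o["orientation"])
blobs(X,.005,.04);blobs(X,.13,.17,800)
rel(o,[.615,-.0866,.0405],78.8)
E
```

```text
[ 0.6123266  -0.08781272  0.17620963] [179.96695532   0.21807182 -11.26900329]
0.005 0.04 [491.  45.] 2812 ([0.7152, -0.2279], [2.3, 82.1], -57.1) 0.0236
0.005 0.04 [ 33. 106.] 3273 ([0.736, 0.0997], [19.0, 84.9], 26.35) 0.016
0.005 0.04 [311. 186.] 6536 ([0.6433, -0.0925], [54.5, 72.1], -11.23) 0.0104
0.005 0.04 [115. 233.] 13464 ([0.6274, 0.0702], [83.5, 120.6], -84.3) 0.0104
0.005 0.04 [  9. 283.] 1504 ([0.6244, 0.169], [18.1, 87.2], 78.41) 0.0099
0.13 0.17 [549. 168.] 7411 ([0.6536, -0.1933], [9.2, 102.1], 30.21) 0.1506
0.13 0.17 [311. 281.] 12242 ([0.6254, -0.0895], [50.5, 70.9], -11.43) 0.1579
0.13 0.17 [312. 383.] 1964 ([0.5774, -0.0797], [14.0, 39.6], -10.37) 0.158
rel [ 0.0029 -0.0018  0.1357] turn -0.07
```

View pics/w2.png

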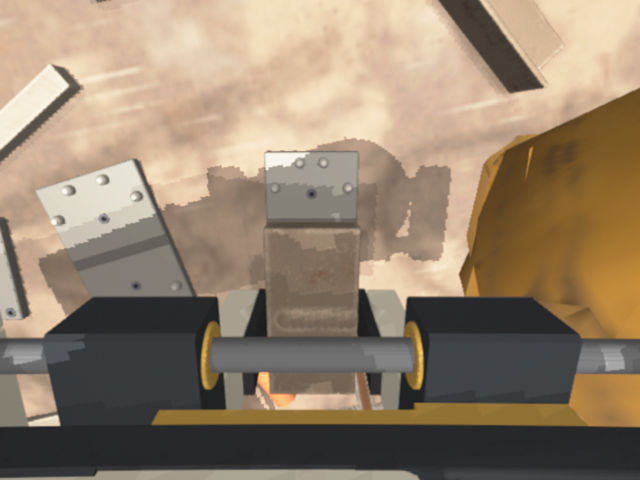

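The nest is below at (311,188) and the held plate's front edge is at row 227. The yellow hood at right, about (550,200), needs a clearance check.

```bash
python3 - <<'E'
from h import *
o,s,c,X=wrist("w3");T=toolT(o);Y=(X.reshape(-1,3)-T[:3,3])@T[:3,:3]
ok=~np.isnan(Y[:,0]);Y=Y[ok];W=X.reshape(-1,3)[ok];print(o["tool_pos"],o["orientation"])
p=Y[(abs(Y[:,1])<.012)&(W[:,2]>.14)&(W[:,2]<.175)];print("held plate x percentiles",np.percentile(p[:,0],[0,.5,50,99,100]).round(4))
h=Y[(Y[:,1]>.08)&(abs(Y[:,0])<.12)&(W[:,2]>.03)];hw=W[(Y[:,1]>.08)&(abs(Y[:,0])<.12)&(W[:,2]>.03)]
print("wrist hood",len(h),h.min(0),h.max(0))
t=dict(np.load("top0.npz"));XX=heights(t,cam(t)).reshape(-1,3);Y=(XX-T[:3,3])@T[:3,:3]
for z in(.05,.1,.15,.2,.25,.3):
    q=Y[(abs(Y[:,0])<.05)&(Y[:,1]>0.02)&(Y[:,1]<.3)&(XX[:,2]>z)&(XX[:,2]<z+.05)]
    print(z,len(q),q[:,1].min() if len(q) else None)
for z in(.05,.1,.15,.2,.25,.3):
    q=h[(abs(h[:,0])<.05)&(hw[:,2]>z)&(hw[:,2]<z+.05)];print("w",z,len(q),q[:,1].min() if len(q) else None)
E
```

```text
[ 0.61249489 -0.08731863  0.17690945] [ 1.79975903e+02  1.58983526e-01 -1.12057403e+01]
held plate x percentiles [-0.0427 -0.0416  0.0115  0.0381  0.0385]
wrist hood 16084 [ 0.03443186  0.08000003 -0.04513073] [0.11998576 0.14828814 0.14667056]
0.05 0 None
0.1 0 None
0.15 62 0.05494881343668252
0.2 982 0.053731806707389695
0.25 3919 0.07199229584453724
0.3 3841 0.13778725194478372
w 0.05 0 None
w 0.1 121 0.08000436305579446
w 0.15 145 0.08000780071000872
w 0.2 1064 0.08000003474399474
w 0.25 0 None
w 0.3 0 None
```

```bash
python3 - <<'E'
from h import *
from plant import ctrl
o=ctrl.get_obs();T=toolT(o);T[:3,3]=[.615,-.0866,.04]
for n in("top","side"):
    t=dict(np.load(n+"0.npz"));XX=heights(t,cam(t)).reshape(-1,3);XX=XX[~np.isnan(XX[:,0])];Y=(XX-T[:3,3])@T[:3,:3]
    q=(Y[:,1]>0.02)&(Y[:,1]<.115)&(XX[:,2]>.06)&(XX[:,2]<.45)&(Y[:,0]>-.08)&(Y[:,0]<.12);H=np.c_[Y[q],XX[q]]
    print(n,len(H))
    for y0 in(.03,.05,.07,.085,.1):
        a=H[(H[:,1]>y0)&(H[:,1]<y0+.015)]
        if len(a):
            i=a[:,0].argmin();print(y0,len(a),a[i].round(3),np.percentile(a[:,0],[2]).round(3))
E
```

```text
top 3008
0.05 204 [-0.011  0.065 -0.198  0.592 -0.148  0.238] [-0.01]
0.07 612 [-0.036  0.085 -0.214  0.563 -0.163  0.254] [-0.031]
0.085 889 [-0.052  0.099 -0.231  0.545 -0.174  0.272] [-0.044]
0.1 1156 [-0.065  0.115 -0.247  0.53  -0.187  0.288] [-0.057]
side 2162
0.05 242 [-0.014  0.061 -0.187  0.59  -0.144  0.227] [-0.011]
0.07 504 [-0.037  0.084 -0.219  0.563 -0.161  0.259] [-0.031]
0.085 601 [-0.051  0.097 -0.229  0.546 -0.172  0.269] [-0.046]
0.1 653 [-0.067  0.115 -0.246  0.528 -0.186  0.286] [-0.056]
```

```bash
python3 - <<'E'
from h import *
from plant import ctrl
s=ctrl.snapshot("side");t=ctrl.snapshot("top")
a=cv2.resize(s["frame"][0:260,150:500],(400,300));b=cv2.resize(t["frame"][50:350,300:640],(400,300))
cv2.imwrite("pics/st2.png",np.hstack([a,b])[:,:,::-1])
E
```

```text
(no output)
```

View pics/st2.png

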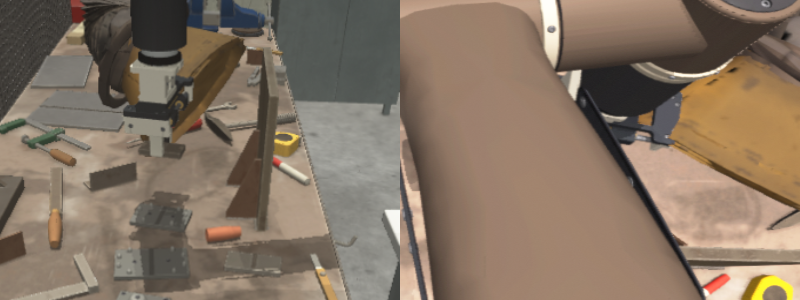

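```bash
python3 - <<'E'
from h import *
from plant import ctrl
o=ctrl.get_obs();T=toolT(o);print(o["tool_pos"],o["force"],o["moment"])
def inbox(XX,lab):
    XX=XX[~np.isnan(XX[:,0])];Y=(XX-T[:3,3])@T[:3,:3]
    q=(abs(Y[:,0])<.047)&(abs(Y[:,1])<.105)&(XX[:,2]>.06)&(XX[:,2]<.5);Y=Y[q];Z=XX[q,2]
    print(lab,len(Z))
    for z in np.arange(.06,.4,.02):
        a=Y[(Z>z)&(Z<z+.02)]
        if len(a)>3:print(round(z,2),len(a),"x",np.percentile(a[:,0],[2,98]).round(3),"y",np.percentile(a[:,1],[2,98]).round(3))
for n in("top","side"):
    t=dict(np.load(n+"0.npz"));inbox(heights(t,cam(t)).reshape(-1,3),n+"0")
s=ctrl.snapshot("wrist");c=cam(s,T@np.array(s["T_tool_cam"]))
X=heights(s,c);Y=(X-T[:3,3])@T[:3,:3]
for u,v in((550,250),(470,290),(490,200),(510,310),(515,350),(640,350),(600,300),(320,415),(620,430),(10,430),(560,415)):print((u,v),s["frame"][v-0,min(u,639)],Y[v,min(u,639)].round(3),X[v,min(u,639)].round(3))
E
```

```text
[ 0.61315621 -0.08671537  0.1783737 ] [-0.35436974  0.70539104 -3.6366908 ] [ 0.0045719  -0.04095349 -0.00277369]
top0 2097
0.18 59 x [0.008 0.043] y [0.056 0.076]
0.2 193 x [-0.001  0.045] y [0.055 0.082]
0.22 417 x [-0.019  0.046] y [0.059 0.094]
0.24 836 x [-0.035  0.043] y [0.07  0.103]
0.26 588 x [-0.045  0.023] y [0.087 0.105]
side0 1405
0.12 22 x [0.037 0.047] y [0.075 0.087]
0.14 47 x [0.026 0.046] y [0.063 0.082]
0.16 77 x [0.016 0.046] y [0.057 0.08 ]
0.18 133 x [0.006 0.046] y [0.056 0.081]
0.2 217 x [-0.007  0.046] y [0.056 0.084]
0.22 284 x [-0.021  0.045] y [0.059 0.095]
0.24 398 x [-0.038  0.043] y [0.07  0.103]
0.26 224 x [-0.046  0.021] y [0.087 0.105]
(550, 250) [133  95  43] [ 0.041  0.073 -0.018] [ 0.639 -0.166  0.197]
(470, 290) [189 140  71] [ 0.021  0.056 -0.006] [ 0.623 -0.146  0.184]
(490, 200) [94 67 31] [0.046 0.077 0.035] [ 0.644 -0.171  0.144]
(510, 310) [39 40 42] [ 0.038  0.044 -0.053] [ 0.642 -0.137  0.232]
(515, 350) [64 68 73] [ 0.034  0.04  -0.065] [ 0.639 -0.133  0.243]
(640, 350) [93 93 95] [ 0.031  0.07  -0.059] [ 0.63  -0.162  0.237]
(600, 300) [191 138  62] [ 0.033  0.076 -0.038] [ 0.631 -0.167  0.217]
(320, 415) [145 115  54] [ 0.022  0.001 -0.069] [ 0.635 -0.092  0.247]
(620, 430) [38 39 41] [ 0.025  0.055 -0.075] [ 0.627 -0.145  0.254]
(10, 430) [37 38 40] [ 0.025 -0.056 -0.075] [ 0.648 -0.037  0.253]
(560, 415) [142 112  52] [ 0.023  0.048 -0.069] [ 0.626 -0.139  0.247]
```

The hood visually overlaps where the gripper body already is, yet there is no contact force, so it seems not to obstruct. I'll go down in small steps and watch the force.

Request:
{"fn": "drive_effector", "kwargs": {"offsets": [0.004,-0.001,0.01,0,0.03,0.004,-0.001,0.02,0,0.03]}}

```text
clock: 4.65
tool_pos: [0.6179, -0.0871, 0.1579]
orientation: [-180.0, -0.0, -11.2]
force: [1.2, 0.0, -4.3]
opening: 0.0394
gripper_force: 30.0
```

Request:
{"fn": "drive_effector", "kwargs": {"offsets": [0,0,0.02,0,0.03,0,0,0.04,0,0.03,0,0,0.04,0,0.03]}}

```text
clock: 5.03
tool_pos: [0.6162, -0.0876, 0.1162]
orientation: [179.9, 0.2, -11.2]
force: [0.6, -0.3, -3.1]
opening: 0.0393
gripper_force: 30.0
```

```bash
python3 -c "
from h import *;from plant import ctrl
o=ctrl.get_obs();print(o['tool_pos'],o['orientation'],o['moment']);rel(o,[.617,-.0872,.0405],78.8)"
```

```text
[ 0.61616927 -0.08757287  0.11620531] [179.93148356   0.24514554 -11.21481573] [-0.05627456  0.07270897  0.03020534]
rel [ 0.0011 -0.0006  0.0757] turn -0.01
```

Request:
{"fn": "drive_effector", "kwargs": {"offsets": [0,0,0.025,0,0.03,0,0,0.05,0,0.03,0,0,0.05,0,0.03]}}

```text
clock: 5.4
tool_pos: [0.6166, -0.0876, 0.0673]
orientation: [179.9, 0.2, -11.2]
force: [-0.1, -0.7, -2.9]
opening: 0.0394
gripper_force: 30.0
```

```bash
python3 -c "
from h import *;from plant import ctrl
o,s,c,X=wrist('w4');print(o['tool_pos'],o['orientation'],o['moment']);rel(o,[.617,-.0872,.0405],78.8)
blobs(X,.005,.02,1000)"
```

```text
[ 0.61662175 -0.08760326  0.06730539] [179.93897575   0.1826043  -11.20495016] [-0.06376686 -0.03696793  0.05135802]
rel [ 0.0004 -0.0005  0.0268] turn -0.0
0.005 0.02 [612.  36.] 2317 ([0.701, -0.2372], [3.0, 48.3], -57.11) 0.0119
0.005 0.02 [314. 214.] 9546 ([0.6392, -0.0918], [63.0, 72.2], -11.27) 0.0104
0.005 0.02 [ 38. 266.] 10432 ([0.6509, 0.059], [58.0, 75.8], -84.05) 0.0103
0.005 0.02 [ 38. 399.] 1644 ([0.5735, 0.0817], [21.6, 37.1], 79.33) 0.0104
```

View pics/w4.png

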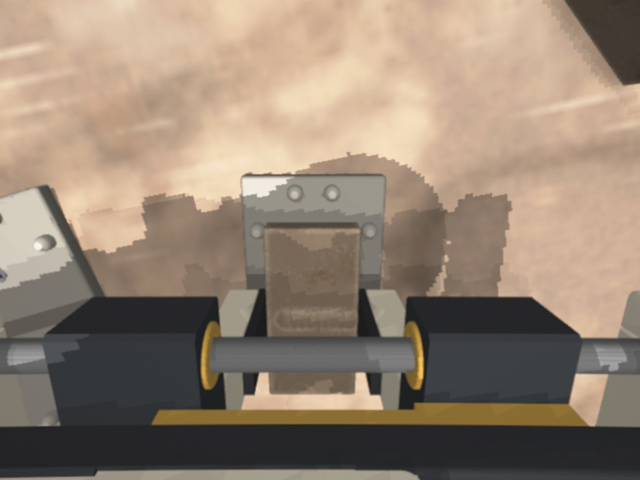

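The plate is centred between the pins (plate columns 265–360, pins at 257 and 371), and the hood is clear. I'm lowering it.

Request:
{"fn": "drive_effector", "kwargs": {"offsets": [0,0,0.015,0,0.03,0,0,0.026,0,0.03,0,0,0.026,0,0.03]}}

```text
clock: 5.82
tool_pos: [0.617, -0.0876, 0.0416]
orientation: [180.0, 0.1, -11.2]
force: [0.3, -0.4, -4.4]
opening: 0.0393
gripper_force: 30.0
```

Request:
{"fn": "drive_effector", "kwargs": {"offsets": [0,0,0.0015,0,0.03,0,0,0.0015,0,0.06,0,0,0.0015,0,0.06,0,0,0.0015,0,0.06,0,0,-0.05,0,0.06,0,0,-0.1,0,0.088,0,0,-0.14,0,0.088,0,0,-0.14,0,0.088]}}

```text
clock: 6.82
tool_pos: [0.6199, -0.0874, 0.187]
orientation: [-179.9, -0.4, -11.2]
force: [-0.0, -0.9, -0.1]
opening: 0.0838
gripper_force: 0.0
```

```bash
python3 -c "
from h import *
o,s,c,X=wrist('w5');print(o['tool_pos'],o['orientation'])
blobs(X,.016,.03,800);blobs(X,.005,.03,3000);rel(o,[.4374,.0606,.18],81)"
```

```text
[ 0.61986427 -0.08744341  0.18703942] [-179.89028022   -0.42591101  -11.16942824]
0.016 0.03 [476.  52.] 1168 ([0.721, -0.2243], [2.0, 95.2], -57.16) 0.023
0.016 0.03 [ 38. 125.] 1944 ([0.7343, 0.1037], [18.5, 93.1], 25.64) 0.0167
0.016 0.03 [312. 230.] 4823 ([0.6166, -0.0861], [40.0, 80.0], 78.68) 0.0223
0.016 0.03 [278. 388.] 934 ([0.4809, -0.0261], [25.3, 45.8], -78.52) 0.0239
0.005 0.03 [ 41. 126.] 3705 ([0.7357, 0.1076], [24.6, 100.1], 25.2) 0.0161
0.005 0.03 [314. 226.] 11263 ([0.6151, -0.087], [72.1, 112.0], 78.8) 0.0117
0.005 0.03 [126. 243.] 12546 ([0.6222, 0.0693], [83.6, 130.2], -84.37) 0.0103
rel [-0.2077 -0.1099  0.0057] turn -2.17
```

View pics/w5.png

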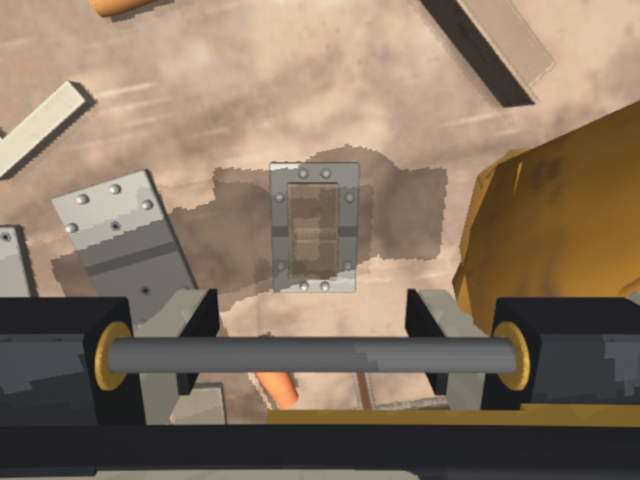

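Small plate seated: its top is at 22 mm, inside the pins, centre (312,230). Next is the medium plate, moving sideways first to stay clear of the upright plate.

Request:
{"fn": "drive_effector", "kwargs": {"offsets": [-0.07,-0.149,0,-2.2,0.088,-0.07,-0.149,0,-2.2,0.088,-0.07,-0.149,0,-2.2,0.088,-0.208,-0.112,0,-2.2,0.088,-0.208,-0.112,0,-2.2,0.088,-0.208,-0.112,0,-2.2,0.088,-0.208,-0.112,0,-2.2,0.088]}}

```text
clock: 7.75
tool_pos: [0.4346, 0.0627, 0.1826]
orientation: [-180.0, -0.0, -8.9]
force: [1.0, 0.7, 0.7]
opening: 0.0881
gripper_force: 0.0
```

```bash
python3 -c "
from h import *
o,s,c,X=wrist('w6');print(o['tool_pos'],o['orientation'])
blobs(X,.0045,.03,3000);rel(o,[.4372,.0606,.029],81)"
```

```text
[0.43463569 0.06272087 0.18262688] [-1.79980146e+02 -1.99489613e-02 -8.93020991e+00]
0.0045 0.03 [69. 26.] 6779 ([0.6035, 0.2101], [34.2, 89.9], -9.18) 0.0104
0.0045 0.03 [274.  33.] 7850 ([0.5816, 0.0659], [52.6, 82.2], 5.54) 0.0104
0.0045 0.03 [414. 135.] 3150 ([0.4908, -0.0234], [26.1, 66.6], -75.67) 0.0238
0.0045 0.03 [314. 218.] 7351 ([0.4374, 0.0611], [50.1, 99.9], 80.92) 0.0103
0.0045 0.03 [141. 251.] 7971 ([0.4238, 0.2074], [61.2, 111.3], -87.65) 0.0084
rel [0.0028 0.0018 0.1536] turn 0.07
```

Request:
{"fn": "drive_effector", "kwargs": {"offsets": [0.003,0.001,0.05,0,0.088,0.003,0.001,0.1,0,0.088,0.003,0.001,0.13,0,0.088,0.003,0.001,0.13,0,0.088]}}

```text
clock: 8.3
tool_pos: [0.4379, 0.0605, 0.0502]
orientation: [179.8, 0.2, -9.0]
force: [0.1, 0.8, -0.5]
opening: 0.0876
gripper_force: 0.0
```

```bash
python3 -c "
from h import *;from plant import ctrl
o=ctrl.get_obs();print(o['tool_pos'],o['orientation']);rel(o,[.4373,.0609,.0285],81)"
```

```text
[0.43786149 0.0604674  0.05022059] [179.76782854   0.24833265  -9.04233816]
rel [-0.0005 -0.0004  0.0217] turn -0.04
```

Request:
{"fn": "drive_effector", "kwargs": {"offsets": [0,0,0.022,0,0.088,0,0,0.022,0,0.088]}}

```text
clock: 8.55
tool_pos: [0.4387, 0.0613, 0.0305]
orientation: [179.9, 0.1, -9.0]
force: [0.1, -0.1, 0.7]
opening: 0.0875
gripper_force: 0.0
```

Request:
{"fn": "drive_effector", "kwargs": {"offsets": [0,0,0,0,0.04,0,0,0,0,0.04,0,0,0,0,0.04,0,0,0,0,0.04,0,0,0,0,0.04]}}

```text
clock: 9.18
tool_pos: [0.4381, 0.061, 0.0308]
orientation: [180.0, 0.0, -9.0]
force: [-2.0, -2.0, 6.3]
opening: 0.0495
gripper_force: 30.0
```

Request:
{"fn": "drive_effector", "kwargs": {"offsets": [0,0,-0.03,0,0.04,0,0,-0.08,0,0.04,0,0,-0.14,0,0.04,0,0,-0.14,0,0.04]}}

```text
clock: 9.68
tool_pos: [0.4403, 0.0626, 0.1745]
orientation: [-179.7, -0.4, -9.0]
force: [-0.2, 0.6, -6.1]
opening: 0.0493
gripper_force: 30.0
```

```bash
python3 -c "
from h import *;from plant import ctrl
o=ctrl.get_obs();print(o['tool_pos'],o['orientation']);rel(o,[.6220,.0693,.17],-84.4)"
```

```text
[0.44034869 0.06255473 0.17452219] [-179.69631032   -0.37201818   -8.97019746]
rel [ 0.1783 -0.035   0.0059] turn -14.57
```

Request:
{"fn": "drive_effector", "kwargs": {"offsets": [0.06,-0.015,0,-3,0.04,0.12,-0.03,0,-10,0.04,0.179,-0.035,0,-14.6,0.04,0.179,-0.035,0,-14.6,0.04,0.179,-0.035,0,-14.6,0.04]}}

```text
clock: 10.3
tool_pos: [0.6189, 0.0674, 0.1676]
orientation: [180.0, 0.3, 5.5]
force: [-0.5, -0.3, -5.1]
opening: 0.0493
gripper_force: 30.0
```

```bash
cat >> h.py <<'E'
def held(o,X,half,name=""):
    T=toolT(o);Y=(X.reshape(-1,3)-T[:3,3])@T[:3,:3];Y=Y[~np.isnan(Y[:,0])]
    p=Y[(abs(Y[:,1])<.015)&(Y[:,2]>.005)&(Y[:,2]<.04)];q=np.percentile(p[:,0],[.2,99.5]);print("held x",q.round(4),"centre from front",(q[1]-half).round(4))
E
python3 -c "
from h import *
o,s,c,X=wrist('w7');print(o['tool_pos'],o['orientation'])
blobs(X,.0045,.03,3000);held(o,X,.05);rel(o,[.6220,.0692,.0405],-84.4)"
```

```text
[0.61894107 0.06737489 0.1675907 ] [179.96583967   0.29816952   5.5141508 ]
0.0045 0.03 [244.  52.] 7487 ([0.7545, 0.1188], [67.0, 101.0], 25.55) 0.0155
0.0045 0.03 [135. 192.] 12230 ([0.6312, 0.2053], [88.6, 88.8], -10.64) 0.0104
0.0045 0.03 [310. 167.] 6449 ([0.6656, 0.0743], [42.6, 81.9], 5.48) 0.0104
0.0045 0.03 [ 14. 242.] 5090 ([0.5836, 0.3005], [22.6, 151.4], 85.41) 0.0102
0.0045 0.03 [510. 238.] 11138 ([0.6168, -0.0872], [73.1, 107.5], 78.63) 0.0169
held x [-0.0507  0.0493] centre from front -0.0007
rel [ 0.0039 -0.0016  0.1271] turn -0.09
```

Request:
{"fn": "drive_effector", "kwargs": {"offsets": [0.004,-0.0015,0.05,0,0.04,0.004,-0.0015,0.09,0,0.04,0.004,-0.0015,0.1,0,0.04,0.004,-0.0015,0.1,0,0.04]}}

```text
clock: 10.85
tool_pos: [0.6241, 0.0699, 0.0711]
orientation: [180.0, 0.0, 5.6]
force: [0.5, 0.5, -4.0]
opening: 0.0488
gripper_force: 30.0
```

```bash
python3 -c "
from h import *
o,s,c,X=wrist('w8');print(o['tool_pos'],o['orientation'])
blobs(X,.0045,.02,3000);held(o,X,.05);rel(o,[.6221,.0694,.0405],-84.4)"
```

```text
[0.62411345 0.0699162  0.07112014] [1.79980132e+02 5.23253555e-03 5.64176234e+00]
0.0045 0.02 [230.  43.] 13964 ([0.7452, 0.1136], [46.8, 100.5], 25.32) 0.016
0.0045 0.02 [ 78. 223.] 16831 ([0.6303, 0.1997], [78.4, 88.6], 79.49) 0.0103
0.0045 0.02 [315. 198.] 9765 ([0.6509, 0.0729], [72.3, 82.4], 5.53) 0.0104
0.0045 0.02 [584. 253.] 5685 ([0.6457, -0.0756], [40.1, 55.3], 78.62) 0.0105
held x [-0.0508  0.0493] centre from front -0.0007
rel [-0.0021  0.0003  0.0306] turn 0.04
```

View pics/w8.png

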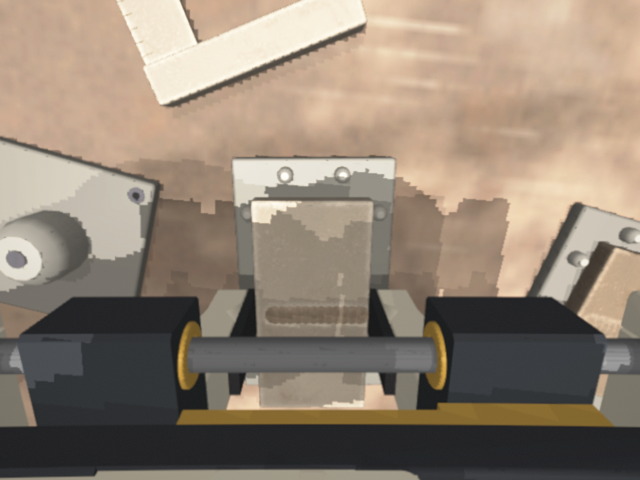

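The medium plate is centred between the pins (plate columns 252–373, pins at 247 and 380). I'm lowering and releasing it.

Request:
{"fn": "drive_effector", "kwargs": {"offsets": [-0.0015,0,0.015,0,0.04,-0.0015,0,0.029,0,0.04,-0.0015,0,0.029,0,0.04,-0.0015,0,0.029,0,0.04]}}

```text
clock: 11.4
tool_pos: [0.6227, 0.0695, 0.0413]
orientation: [180.0, 0.0, 5.6]
force: [-1.2, -0.3, -4.7]
opening: 0.0495
gripper_force: 30.0
```

Request:
{"fn": "drive_effector", "kwargs": {"offsets": [0,0,0.0015,0,0.04,0,0,0.0015,0,0.065,0,0,0.0015,0,0.065,0,0,0.0015,0,0.065,0,0,-0.05,0,0.065,0,0,-0.11,0,0.088,0,0,-0.15,0,0.088,0,0,-0.15,0,0.088]}}

```text
clock: 12.4
tool_pos: [0.6249, 0.0702, 0.1962]
orientation: [-179.9, -0.4, 5.6]
force: [0.7, 0.0, -0.8]
opening: 0.0858
gripper_force: 0.0
```

```bash
python3 -c "
from h import *;from plant import ctrl
o,s,c,X=wrist('w9');print(o['tool_pos'],o['orientation'],o['joint_pos'])
blobs(X,.005,.03,3000);blobs(X,.015,.03,1500);rel(o,[.4137,.3315,.17],5)"
```

```text
[0.62491695 0.07021426 0.19619436] [-179.90472151   -0.44478792    5.63279104] [ 2.41992337e+01  1.82516847e+01 -1.02301609e+01  5.86177393e-02
 -6.10661910e+01  7.14057703e+01]
0.005 0.03 [247.  63.] 6870 ([0.7627, 0.1223], [85.6, 100.1], 25.73) 0.0144
0.005 0.03 [155. 196.] 9875 ([0.6313, 0.2051], [88.1, 88.2], 79.13) 0.0104
0.005 0.03 [ 28. 225.] 8165 ([0.5945, 0.3126], [48.2, 132.4], 85.38) 0.0103
0.005 0.03 [313. 221.] 14320 ([0.6213, 0.07], [82.1, 131.4], -84.31) 0.0178
0.005 0.03 [495. 244.] 9996 ([0.6145, -0.0869], [73.3, 112.3], 78.65) 0.0164
0.015 0.03 [279.  81.] 3302 ([0.7326, 0.1076], [18.6, 99.7], 25.7) 0.0163
0.015 0.03 [312. 225.] 7074 ([0.6225, 0.0709], [50.1, 100.0], -84.85) 0.0203
0.015 0.03 [498. 252.] 4799 ([0.6152, -0.0915], [52.9, 79.9], 79.62) 0.0222
rel [-0.1847 -0.2807  0.0252] turn -89.37
```

Medium plate seated: its top is at 20.3 mm and centred in the nest. The gripper body would touch the tube when gripping the large plate, so I'll first shift the tube a few centimetres aside.

Request:
{"fn": "drive_effector", "kwargs": {"offsets": [-0.185,-0.281,0,-75,0.088,-0.185,-0.281,0,-75,0.088,-0.185,-0.281,0,-75,0.088,-0.185,-0.281,0,-75,0.088,-0.185,-0.281,0,-75,0.088,-0.185,-0.281,0,-75,0.088,-0.185,-0.281,0,-75,0.088,-0.185,-0.281,0,-75,0.088]}}

```text
clock: 13.45
tool_pos: [0.4106, 0.3311, 0.1905]
orientation: [-180.0, 0.1, 80.6]
force: [0.3, 0.1, 0.3]
opening: 0.0873
gripper_force: 0.0
```

```bash
python3 -c "
from h import *
o,s,c,X=wrist('w10');print(o['tool_pos'],o['orientation'])
blobs(X,.0045,.03,3000)
P=X[(abs(X[...,0]-.414)<.06)&(abs(X[...,1]-.332)<.06)&(X[...,2]>.065)]
print(len(P),[v for v in cv2.minEnclosingCircle(np.float32(P[:,:2]*1000))],np.nanpercentile(P[:,2],[50,98]))
rel(o,[.4137,.3315,.061])"
```

```text
[0.41063979 0.33105404 0.19052692] [-1.79952185e+02  9.53069632e-02  8.05771833e+01]
0.0045 0.03 [528. 179.] 22068 ([0.5855, 0.3366], [92.8, 152.5], 86.0) 0.0104
90545 [(413.820068359375, 356.50579833984375), 64.68595886230469] [0.25553111 0.2752223 ]
rel [0.0012 0.0031 0.1295] turn None
```

View pics/w10.png

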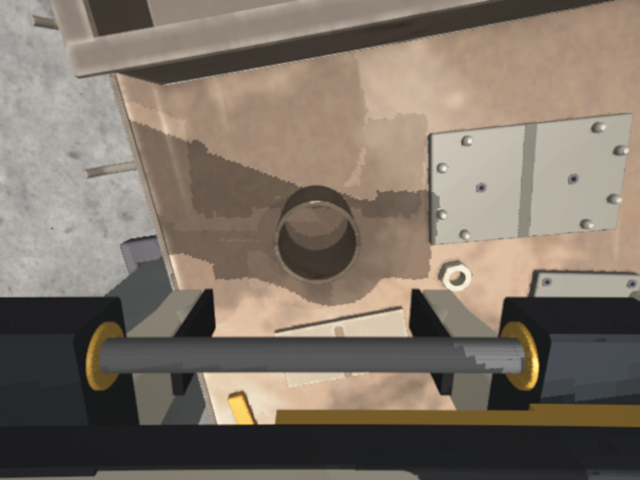

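```bash
python3 -c "
from h import *
o,s,c,X=wrist('w11')
P=X[(abs(X[...,0]-.414)<.06)&(abs(X[...,1]-.332)<.06)&(X[...,2]>.064)&(X[...,2]<.08)]
print(len(P),[v for v in cv2.minEnclosingCircle(np.float32(P[:,:2]*1000))],np.nanpercentile(P[:,2],[50,98]),o['tool_pos'])"
```

```text
1473 [(413.1722412109375, 332.24151611328125), 30.324312210083008] [0.06992712 0.0714991 ] [0.41095248 0.33088581 0.190698  ]
```

Request:
{"fn": "drive_effector", "kwargs": {"offsets": [0.001,0.002,0.05,0,0.088,0.001,0.002,0.08,0,0.088,0.001,0.002,0.08,0,0.088]}}

```text
clock: 13.92
tool_pos: [0.4128, 0.3299, 0.1094]
orientation: [-179.9, 0.3, 80.4]
force: [0.5, 0.7, 1.0]
opening: 0.0876
gripper_force: 0.0
```

Request:
{"fn": "drive_effector", "kwargs": {"offsets": [0.002,0,0.049,0,0.088,0.002,0,0.049,0,0.088,0.002,0,0.049,0,0.05,0.002,0,0.049,0,0.05,0.002,0,0.049,0,0.05,0.002,0,0.049,0,0.05,0.002,0,0.049,0,0.05]}}

```text
clock: 14.8
tool_pos: [0.4142, 0.3344, 0.0637]
orientation: [180.0, -0.1, 80.6]
force: [-0.8, -0.8, 7.8]
opening: 0.0594
gripper_force: 30.0
```

Request:
{"fn": "drive_effector", "kwargs": {"offsets": [0,0,-0.015,0,0.05,0.014,0,-0.015,0,0.05,0.028,0,-0.015,0,0.05,0.028,0,-0.008,0,0.05,0.028,0,-0.0015,0,0.05,0.028,0,-0.0015,0,0.05]}}

```text
clock: 15.55
tool_pos: [0.418, 0.3611, 0.0635]
orientation: [-180.0, 0.1, 80.6]
force: [-1.0, 1.1, -0.1]
opening: 0.0591
gripper_force: 30.0
```

Request:
{"fn": "drive_effector", "kwargs": {"offsets": [0,0,0.0015,0,0.05,0,0,0.0015,0,0.088,0,0,0.0015,0,0.088,0,0,0.0015,0,0.088,0,0,-0.06,0,0.088,0,0,-0.12,0,0.088,0,0,-0.12,0,0.088]}}

```text
clock: 16.42
tool_pos: [0.4202, 0.3638, 0.1893]
orientation: [179.8, -0.5, 80.6]
force: [-0.0, -0.3, -1.3]
opening: 0.0877
gripper_force: 0.0
```

```bash
python3 -c "
from h import *;from plant import ctrl
o=ctrl.get_obs();print(o['tool_pos'],o['orientation']);rel(o,[.4193,.2076,.185],-87.5)"
```

```text
[0.42016977 0.36376077 0.18926402] [179.75653398  -0.47729718  80.64108819]
rel [-0.1543  0.0245  0.0031] turn 78.14
```

Request:
{"fn": "drive_effector", "kwargs": {"offsets": [-0.154,0.0245,0,78,0.088,-0.154,0.0245,0,78,0.088,-0.154,0.0245,0,78,0.088,-0.154,0.0245,0,78,0.088,-0.154,0.0245,0,78,0.088,-0.154,0.0245,0,78,0.088,-0.154,0.0245,0,78,0.088,-0.154,0.0245,0,78,0.088]}}

```text
clock: 17.42
tool_pos: [0.4171, 0.2052, 0.1833]
orientation: [180.0, 0.1, 2.4]
force: [-0.1, -0.5, -0.2]
opening: 0.0877
gripper_force: 0.0
```

```bash
python3 -c "
from h import *
o,s,c,X=wrist('w12');print(o['tool_pos'],o['orientation'])
blobs(X,.004,.03,3000)
P=X[(abs(X[...,0]-.417)<.06)&(abs(X[...,1]-.36)<.06)&(X[...,2]>.064)&(X[...,2]<.08)]
print('tube',len(P),cv2.minEnclosingCircle(np.float32(P[:,:2]*1000)))
rel(o,[.4193,.2076,.029],-87.5)"
```

```text
[0.4170652  0.20518156 0.18333654] [1.79957940e+02 5.10598321e-02 2.38228368e+00]
0.004 0.03 [134.  47.] 12733 ([0.5436, 0.3394], [67.8, 93.0], -3.66) 0.0104
0.004 0.03 [520.  22.] 5483 ([0.57, 0.0646], [30.8, 83.3], 4.72) 0.0107
0.004 0.03 [621. 141.] 3468 ([0.4906, -0.0226], [26.7, 66.3], -75.33) 0.0225
0.004 0.03 [310. 216.] 10345 ([0.4193, 0.2076], [60.1, 119.8], -87.4) 0.0083
tube 2178 ((417.2093811035156, 359.0672302246094), 30.78485107421875)
rel [ 0.0025 -0.0024  0.1543] turn -0.12
```

View pics/w12.png

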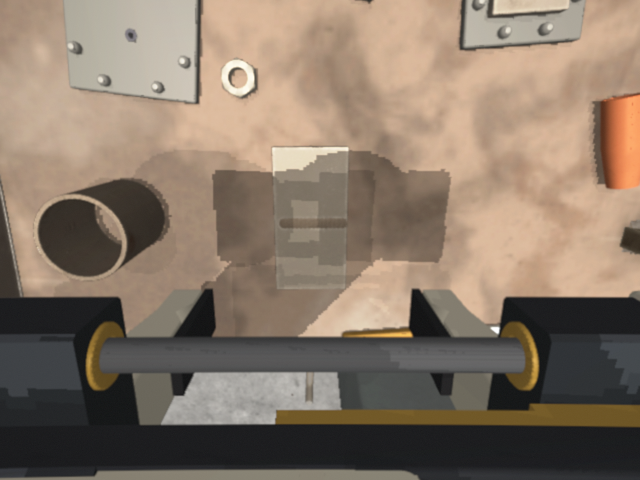

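The plate is alone at (310,216), and the tube at (80,235) is now clear of the gripper. I'm descending.

Request:
{"fn": "drive_effector", "kwargs": {"offsets": [0.001,-0.001,0.06,0,0.088,0.001,-0.001,0.12,0,0.088,0.001,-0.001,0.135,0,0.088,0.001,-0.001,0.135,0,0.088]}}

```text
clock: 17.98
tool_pos: [0.4175, 0.2056, 0.0475]
orientation: [179.8, 0.2, 2.6]
force: [-0.3, 0.2, 0.2]
opening: 0.0878
gripper_force: 0.0
```

```bash
python3 -c "
from h import *;from plant import ctrl
o=ctrl.get_obs();print(o['tool_pos'],o['orientation']);rel(o,[.4193,.2076,.028],-87.4)"
```

```text
[0.41748127 0.20556217 0.0474554 ] [1.79826674e+02 1.62595322e-01 2.63744515e+00]
rel [ 0.002  -0.002   0.0194] turn 0.04
```

Request:
{"fn": "drive_effector", "kwargs": {"offsets": [0.001,-0.001,0.021,0,0.088,0.001,-0.001,0.021,0,0.088,0.001,-0.001,0.021,0,0.088]}}

```text
clock: 18.35
tool_pos: [0.4197, 0.2081, 0.0291]
orientation: [-179.9, -0.1, 2.6]
force: [0.2, 0.8, -0.7]
opening: 0.0876
gripper_force: 0.0
```

Request:
{"fn": "drive_effector", "kwargs": {"offsets": [0,0,0,0,0.05,0,0,0,0,0.05,0,0,0,0,0.05,0,0,0,0,0.05,0,0,0,0,0.05]}}

```text
clock: 18.98
tool_pos: [0.4192, 0.2073, 0.0282]
orientation: [180.0, 0.0, 2.6]
force: [-1.0, -1.9, 5.4]
opening: 0.0596
gripper_force: 30.0
```

Request:
{"fn": "drive_effector", "kwargs": {"offsets": [0,0,-0.02,0,0.05,0,0,-0.08,0,0.05,0,0,-0.15,0,0.05,0,0,-0.15,0,0.05]}}

```text
clock: 19.48
tool_pos: [0.4207, 0.2093, 0.1819]
orientation: [-179.7, -0.3, 2.6]
force: [0.0, 0.7, -6.3]
opening: 0.0596
gripper_force: 30.0
```

```bash
python3 -c "
from h import *;from plant import ctrl
o=ctrl.get_obs();print(o['tool_pos'],o['orientation']);rel(o,[.5860,.3360,.17],85.8)"
```

```text
[0.42072241 0.2092748  0.18186914] [-179.68393818   -0.31157914    2.62179105]
rel [ 0.1708 -0.119   0.0135] turn 6.82
```

Request:
{"fn": "drive_effector", "kwargs": {"offsets": [0.17,-0.119,0,6.8,0.05,0.17,-0.119,0,6.8,0.05,0.17,-0.119,0,6.8,0.05,0.17,-0.119,0,6.8,0.05,0.17,-0.119,0.06,6.8,0.05,0.17,-0.119,0.09,6.8,0.05,0.17,-0.119,0.09,6.8,0.05]}}

```text
clock: 20.35
tool_pos: [0.5809, 0.3319, 0.0824]
orientation: [179.6, 0.4, -4.3]
force: [0.3, -0.0, -4.6]
opening: 0.0594
gripper_force: 30.0
```

```bash
python3 -c "
from h import *
o,s,c,X=wrist('w13');print(o['tool_pos'],o['orientation'])
blobs(X,.0045,.02,3000);held(o,X,.06);rel(o,[.5860,.3360,.0385],85.8)"
```

```text
[0.58089575 0.33193934 0.08240765] [179.6022621    0.41750754  -4.25308034]
0.0045 0.02 [541. 153.] 24496 ([0.6308, 0.2054], [88.6, 89.4], -10.61) 0.0103
0.0045 0.02 [ 67. 195.] 3774 ([0.6261, 0.4565], [5.6, 108.9], -88.66) 0.0128
0.0045 0.02 [289. 163.] 11648 ([0.6138, 0.3348], [92.4, 94.7], 85.78) 0.0104
held x [-0.0512  0.0598] centre from front -0.0002
rel [ 0.0051 -0.0047  0.0438] turn -0.05
```

View pics/w13.png

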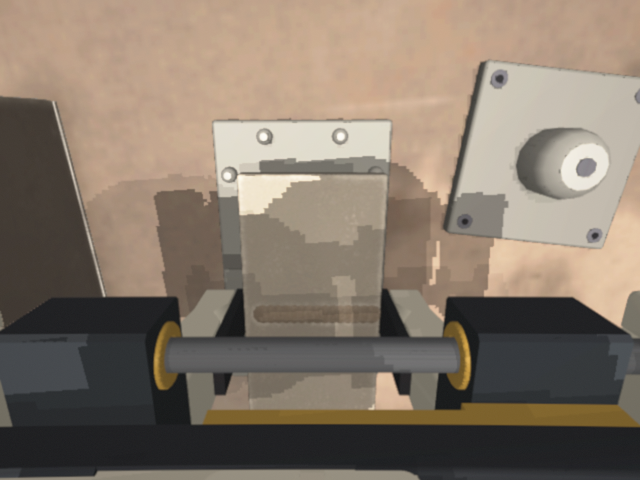

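The plate sits about 5 mm too far right (plate columns 240–387, pins at 229 and 377), so I'm letting it settle before correcting.

Request:
{"fn": "drive_effector", "kwargs": {"offsets": [0,0,0,0,0.05,0,0,0,0,0.05]}}

```text
clock: 20.65
tool_pos: [0.5843, 0.3349, 0.0898]
orientation: [-179.9, -0.1, -4.2]
force: [0.5, 0.4, -4.3]
opening: 0.0594
gripper_force: 30.0
```

```bash
python3 -c "
from h import *
o,s,c,X=wrist('w14');print(o['tool_pos'],o['orientation'])
blobs(X,.0045,.02,3000);held(o,X,.06);rel(o,[.5856,.3364,.0385],85.8)"
```

```text
[0.58433934 0.33488893 0.08981345] [-1.79879778e+02 -1.08800198e-01 -4.18751729e+00]
0.0045 0.02 [541. 159.] 23035 ([0.6307, 0.2056], [88.4, 89.6], -10.76) 0.0103
0.0045 0.02 [ 86. 199.] 3195 ([0.6263, 0.4562], [5.4, 108.8], -88.25) 0.0126
0.0045 0.02 [307. 165.] 9224 ([0.6142, 0.3349], [92.2, 93.9], 85.76) 0.0103
held x [-0.0512  0.0597] centre from front -0.0003
rel [ 0.001  -0.0015  0.0513] turn 0.01
```

Request:
{"fn": "drive_effector", "kwargs": {"offsets": [0.001,-0.0015,0.02,0,0.05,0.001,-0.0015,0.032,0,0.05,0.001,-0.0015,0.032,0,0.05,0.001,-0.0015,0.032,0,0.05]}}

```text
clock: 21.2
tool_pos: [0.5849, 0.3357, 0.0558]
orientation: [180.0, 0.0, -4.2]
force: [-0.8, -0.3, -4.3]
opening: 0.0593
gripper_force: 30.0
```

```bash
python3 -c "
from h import *
o,s,c,X=wrist('w15');print(o['tool_pos'],o['orientation'])
blobs(X,.0045,.02,3000);held(o,X,.06);rel(o,[.5856,.3364,.0385],85.8)"
```

```text
[0.5849085  0.3357015  0.05584835] [ 1.79976616e+02  4.08728704e-03 -4.18480237e+00]
0.0045 0.02 [557. 169.] 24342 ([0.6312, 0.2084], [83.7, 88.6], 79.18) 0.0103
0.0045 0.02 [ 41. 198.] 4597 ([0.6338, 0.4564], [4.9, 93.1], -88.44) 0.0128
0.0045 0.02 [310. 180.] 13960 ([0.622, 0.3342], [78.6, 92.7], -4.36) 0.0103
held x [-0.0513  0.0598] centre from front -0.0002
rel [ 0.0006 -0.0008  0.0173] turn 0.02
```

View pics/w15.png

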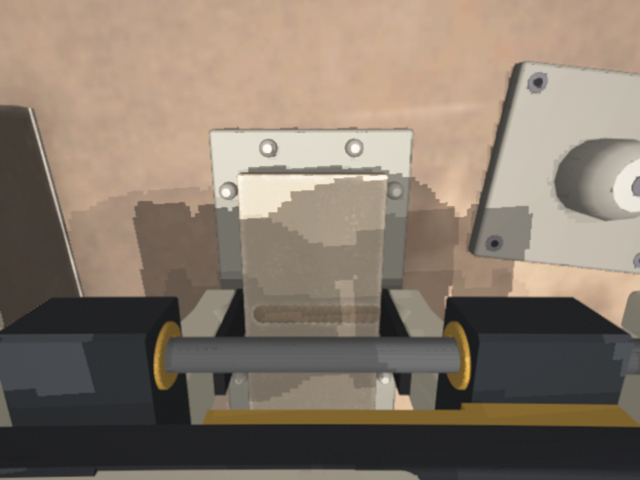

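The plate is now centred (columns 239–387, pins at 228 and 396). I'm lowering and releasing it.

Request:
{"fn": "drive_effector", "kwargs": {"offsets": [0.0005,-0.0005,0.01,0,0.05,0.0005,-0.0005,0.016,0,0.05,0.0005,-0.0005,0.016,0,0.05,0.0005,-0.0005,0.016,0,0.05]}}

```text
clock: 21.75
tool_pos: [0.5854, 0.3362, 0.0401]
orientation: [180.0, -0.0, -4.2]
force: [0.8, -0.0, -4.6]
opening: 0.0593
gripper_force: 30.0
```

Request:
{"fn": "drive_effector", "kwargs": {"offsets": [0,0,0.0015,0,0.05,0,0,0.0015,0,0.075,0,0,0.0015,0,0.075,0,0,0.0015,0,0.075,0,0,-0.05,0,0.075,0,0,-0.11,0,0.088,0,0,-0.14,0,0.088,0,0,-0.14,0,0.088]}}

```text
clock: 22.75
tool_pos: [0.5867, 0.3372, 0.1841]
orientation: [-179.7, -0.3, -4.2]
force: [0.8, -0.3, -0.9]
opening: 0.0874
gripper_force: 0.0
```

```bash
python3 -c "
from h import *;from plant import ctrl
o,s,c,X=wrist('w16');print(o['tool_pos'],o['orientation'])
blobs(X,.005,.03,3000);blobs(X,.0145,.03,1500);rel(o,[.4172,.3593,.185],5)"
```

```text
[0.58672031 0.33716514 0.18413618] [-179.7308583    -0.27374435   -4.18047555]
0.005 0.03 [619. 161.] 6807 ([0.6183, 0.0983], [30.5, 132.3], -82.31) 0.0106
0.005 0.03 [477. 154.] 11813 ([0.6306, 0.2055], [88.3, 88.9], -11.07) 0.0104
0.005 0.03 [314. 218.] 20091 ([0.5852, 0.3371], [92.3, 152.0], 85.76) 0.0174
0.005 0.03 [ 42. 219.] 3500 ([0.6098, 0.5599], [46.7, 119.4], 85.75) 0.0131
0.0145 0.03 [597.  19.] 1819 ([0.7207, 0.1318], [18.5, 48.2], 25.54) 0.0163
0.0145 0.03 [314. 224.] 10880 ([0.5853, 0.3373], [60.1, 120.3], 85.53) 0.0184
rel [-0.1707 -0.0097 -0.0016] turn 80.82
```

Large plate seated: its top is at 18.4 mm and centred. Now the tube.

Request:
{"fn": "drive_effector", "kwargs": {"offsets": [-0.17,-0.0095,0,-80,0.088,-0.17,-0.0095,0,-80,0.088,-0.17,-0.0095,0,-80,0.088,-0.17,-0.0095,0,-80,0.088,-0.17,-0.0095,0,-80,0.088,-0.17,-0.0095,0,-80,0.088,-0.17,-0.0095,0,-80,0.088,-0.17,-0.0095,0,-80,0.088]}}

```text
clock: 23.8
tool_pos: [0.416, 0.3574, 0.1787]
orientation: [-180.0, 0.1, 76.0]
force: [0.2, 0.7, 0.8]
opening: 0.0875
gripper_force: 0.0
```

Request:
{"fn": "drive_effector", "kwargs": {"offsets": [0,0,0.05,0,0.088,0,0,0.08,0,0.088,0,0,0.08,0,0.088]}}

```text
clock: 24.18
tool_pos: [0.4152, 0.356, 0.0971]
orientation: [-179.9, 0.4, 75.8]
force: [-0.5, -0.8, 1.1]
opening: 0.0879
gripper_force: 0.0
```

```bash
python3 -c "
from h import *
from plant import ctrl
o=ctrl.get_obs();print(o['tool_pos'],o['orientation']);rel(o,[.4172,.3593,.062])"
```

```text
[0.41518948 0.35596813 0.09705949] [-179.87985777    0.36734853   75.780217  ]
rel [0.0039 0.0012 0.035 ] turn None
```

Request:
{"fn": "drive_effector", "kwargs": {"offsets": [0.001,0,0.036,0,0.088,0.001,0,0.036,0,0.088,0.001,0,0.036,0,0.05,0.001,0,0.036,0,0.05,0.001,0,0.036,0,0.05,0.001,0,0.036,0,0.05,0.001,0,0.036,0,0.05]}}

```text
clock: 25.05
tool_pos: [0.4171, 0.3594, 0.065]
orientation: [180.0, -0.1, 75.8]
force: [-1.7, -0.7, 6.3]
opening: 0.059
gripper_force: 30.0
```

Request:
{"fn": "drive_effector", "kwargs": {"offsets": [0,0,-0.03,0,0.05,0,0,-0.08,0,0.05,0,0,-0.1,0,0.05,0,0,-0.1,0,0.05]}}

```text
clock: 25.55
tool_pos: [0.4169, 0.3595, 0.1652]
orientation: [180.0, -0.2, 75.8]
force: [-0.1, 0.8, -3.4]
opening: 0.0587
gripper_force: 30.0
```

```bash
python3 -c "
from h import *;from plant import ctrl
o=ctrl.get_obs();print(o['tool_pos'],o['orientation']);rel(o,[.6310,.2053,.16])"
```

```text
[0.41688048 0.35948014 0.16518784] [ 1.79975251e+02 -1.53298810e-01  7.57925656e+01]
rel [-0.0969  0.2454  0.005 ] turn None
```

Request:
{"fn": "drive_effector", "kwargs": {"offsets": [-0.097,0.245,0,0,0.05,-0.097,0.245,0,0,0.05,-0.097,0.245,0,0,0.05,-0.097,0.245,0,0,0.05,-0.097,0.245,0,0,0.05,-0.097,0.245,0,0,0.05,-0.097,0.245,0,0,0.05]}}

```text
clock: 26.42
tool_pos: [0.6292, 0.2053, 0.1629]
orientation: [-179.9, 0.1, 75.8]
force: [-0.5, 0.3, -3.2]
opening: 0.059
gripper_force: 30.0
```

```bash
python3 -c "
from h import *
o,s,c,X=wrist('w17');print(o['tool_pos'],o['orientation'],o['joint_pos'])
T=toolT(o);Y=(X.reshape(-1,3)-T[:3,3])@T[:3,:3];Y=Y[~np.isnan(Y[:,0])]
p=Y[(Y[:,2]>-.014)&(Y[:,2]<.06)&(abs(Y[:,1])<.029)&(abs(Y[:,0])<.05)];print('tube x',np.percentile(p[:,0],[.3,99.7]),'y',np.percentile(p[:,1],[.3,99.7]),'z top',np.percentile(p[:,2],[1]))
blobs(X,.0045,.045,3000);rel(o,[.6309,.2054,.0755])
from plant import ctrl
s=ctrl.snapshot('side');cv2.imwrite('pics/s3.png',cv2.resize(s['frame'][130:370,180:500],(640,480))[:,:,::-1])"
```

```text
[0.62918415 0.20528502 0.16288378] [-1.79904432e+02  6.50647751e-02  7.58330119e+01] [ 3.48997771e+01  2.30377022e+01 -7.62066625e+00 -3.43356298e-02
 -5.94534052e+01  1.30950660e+02]
tube x [-0.02850167  0.02973647] y [-0.02835009  0.02872078] z top [-0.00629735]
0.0045 0.045 [200.  68.] 30641 ([0.5855, 0.3366], [92.5, 152.0], 85.76) 0.0177
0.0045 0.045 [527. 219.] 7824 ([0.7843, 0.1721], [32.4, 167.5], -63.5) 0.0097
0.0045 0.045 [317. 207.] 7295 ([0.6306, 0.206], [87.3, 88.1], 79.02) 0.0104
rel [0.0006 0.0018 0.0874] turn None
```

View pics/w17.png

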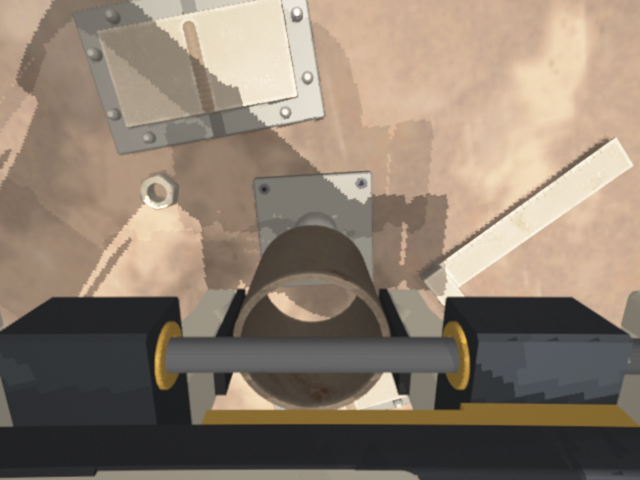

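The tube is held over its stand, with the plug at (316,218) and the tube's axis in line. I'm lowering it in steps.

Request:
{"fn": "drive_effector", "kwargs": {"offsets": [0,0.0005,0.03,0,0.05,0,0.0005,0.052,0,0.05,0,0.0005,0.052,0,0.05,0,0.0005,0.052,0,0.05]}}

```text
clock: 27.02
tool_pos: [0.6312, 0.2056, 0.1133]
orientation: [179.9, -0.0, 75.9]
force: [-0.5, 0.5, -2.7]
opening: 0.0592
gripper_force: 30.0
```

```bash
python3 -c "
from h import *;from plant import ctrl
o=ctrl.get_obs();print(o['tool_pos'],o['orientation']);rel(o,[.6308,.2055,.0755])"
```

```text
[0.63121058 0.20560687 0.11331177] [ 1.79928273e+02 -4.65330019e-02  7.58760594e+01]
rel [-0.0002 -0.0004  0.0378] turn None
```

Request:
{"fn": "drive_effector", "kwargs": {"offsets": [0,0,0.01,0,0.05,0,0,0.022,0,0.05]}}

```text
clock: 27.28
tool_pos: [0.6312, 0.2051, 0.0902]
orientation: [179.9, -0.1, 75.8]
force: [0.7, 0.0, -3.9]
opening: 0.0584
gripper_force: 30.0
```

Request:
{"fn": "drive_effector", "kwargs": {"offsets": [0,0,0.008,0,0.05,0,0,0.0145,0,0.05,0,0,0.0145,0,0.05,0,0,0.0145,0,0.05]}}

```text
clock: 27.78
tool_pos: [0.631, 0.2048, 0.0754]
orientation: [-180.0, -0.0, 75.8]
force: [-0.2, 0.8, -3.3]
opening: 0.0592
gripper_force: 30.0
```

Request:
{"fn": "drive_effector", "kwargs": {"offsets": [0,0,0.001,0,0.05,0,0,0.001,0,0.05]}}

```text
clock: 28.02
tool_pos: [0.6311, 0.2048, 0.075]
orientation: [180.0, -0.0, 75.8]
force: [-1.3, -0.3, 1.2]
opening: 0.0586
gripper_force: 30.0
```

Request:
{"fn": "drive_effector", "kwargs": {"offsets": [0,0,0,0,0.088,0,0,0,0,0.088,0,0,0,0,0.088,0,0,0,0,0.088,0,0,-0.05,0,0.088,0,0,-0.11,0,0.088,0,0,-0.15,0,0.088,0,0,-0.15,0,0.088]}}

```text
clock: 29.02
tool_pos: [0.6327, 0.2056, 0.2292]
orientation: [179.7, -0.3, 75.8]
force: [-0.8, 0.6, 0.6]
opening: 0.0878
gripper_force: 0.0
```

Request:
{"fn": "drive_effector", "kwargs": {"offsets": [-0.06,0,0,0,0.088,-0.12,0,0,0,0.088,-0.12,0,0,0,0.088]}}

```text
clock: 29.4
tool_pos: [0.6, 0.0851, 0.2242]
orientation: [-179.9, 0.0, 75.6]
force: [-0.7, 0.4, 0.2]
opening: 0.0878
gripper_force: 0.0
```

```bash
python3 -c "
from h import *
o,s,c,X=wrist('w18');print(o['tool_pos'],o['orientation'])
blobs(X,.0045,.03,2500);Q=(abs(X[...,0]-.631)<.06)&(abs(X[...,1]-.2055)<.06)&(X[...,2]<.1)
P=X[Q&(X[...,2]>.074)];print('tube top',len(P),cv2.minEnclosingCircle(np.float32(P[:,:2]*1000)),np.nanpercentile(P[:,2],[10,50,95]))
from plant import ctrl
s=ctrl.snapshot('side');cv2.imwrite('pics/s4.png',cv2.resize(s['frame'][130:370,180:500],(640,480))[:,:,::-1])"
```

```text
[0.59997814 0.08509889 0.22416903] [-1.79935833e+02  3.62713447e-02  7.56155038e+01]
0.0045 0.03 [490.  87.] 8366 ([0.7956, 0.1387], [100.3, 160.1], -63.66) 0.0101
0.0045 0.03 [314.  79.] 5121 ([0.631, 0.2053], [88.2, 88.6], 79.12) 0.0104
0.0045 0.03 [312.  63.] 2607 ([0.6307, 0.2064], [50.0, 53.7], 65.99) 0.0108
0.0045 0.03 [340. 222.] 12189 ([0.6207, 0.0701], [82.2, 132.0], -84.17) 0.0175
0.0045 0.03 [560. 258.] 2557 ([0.8117, -0.0109], [26.5, 85.4], 8.2) 0.0234
0.0045 0.03 [366. 385.] 2720 ([0.6115, -0.1017], [43.2, 111.9], 78.73) 0.0217
tube top 1728 ((629.9871826171875, 204.62557983398438), 30.30323600769043) [0.07720314 0.08010682 0.08138431]
```

View pics/s4.png

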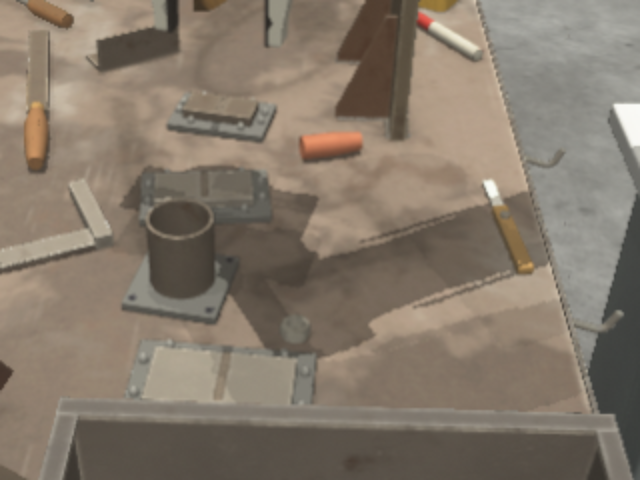

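The tube stands upright on its stand (top at 80 mm, at (180,255) in this crop). All three plates lie in their nests at (220,115), (205,190) and (220,375), with the nozzle and nut untouched, so I'm handing in.

Request:
{"fn": "drive_effector", "kwargs": {"offsets": [0,0,0,0,0.088,0,0,0,0,0.088]}}

```text
clock: 29.75
tool_pos: [0.6016, 0.0893, 0.2241]
orientation: [-180.0, 0.0, 75.9]
force: [0.7, -0.1, -0.6]
opening: 0.0876
gripper_force: 0.0
```

```bash
python3 -c "
from plant import ctrl
print(ctrl.close_job())"
```

```text
the job is handed in; nothing more can be done
None
```

All three plates lie flat between the pins of their own nests and the tube stands over its plug, by camera check; the nozzle and nut were left alone, and the job was handed in at about 30 s (no verdict was returned).

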